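Put away the keys and highlighters on the bedsitter chest

TASK

Tidy the chest top: hang every key tag by its ring on a hook inside the low wooden key cabinet, one to a hook, slanting each tag in under the front board, and stand every highlighter upright in a hole of its own in the wooden pen holder, right down to the bottom. Leave the other belongings where they are.

Things in the scene. Friction and masses are not known exactly. Their poses are not given: they have to be found in the camera images.
- tag_a: Key tag with red band, one rigid loose piece, 55 g, lying flat at first. Wooden bar 130 x 20 x 14 mm (thick); flat steel ring at one end (wire 5, opening 30, outside 41 mm), its centre 83 mm from the bar's centre; brass key blade at the other end, to 93 mm. Origin: centre of the bar's underside; x along the bar to the ring, z up while flat (axis of the ring's hole). May be absent.
- tag_a_ring (a point): Centre of the steel ring of the red tag (axes as the tag's).
- tag_b: Key tag with blue band, one rigid loose piece, 55 g, lying flat at first. Wooden bar 130 x 20 x 14 mm (thick); flat steel ring at one end (wire 5, opening 30, outside 41 mm), its centre 83 mm from the bar's centre; brass key blade at the other end, to 93 mm. Origin: centre of the bar's underside; x along the bar to the ring, z up while flat (axis of the ring's hole). May be absent.
- tag_b_ring (a point): Centre of the steel ring of the blue tag (axes as the tag's).
- tag_c: Key tag with green band, one rigid loose piece, 55 g, lying flat at first. Wooden bar 130 x 20 x 14 mm (thick); flat steel ring at one end (wire 5, opening 30, outside 41 mm), its centre 83 mm from the bar's centre; brass key blade at the other end, to 93 mm. Origin: centre of the bar's underside; x along the bar to the ring, z up while flat (axis of the ring's hole). May be absent.
- tag_c_ring (a point): Centre of the steel ring of the green tag (axes as the tag's).
- key_cabinet: Fixed wooden slat-roofed cabinet, open at the front (-x). Origin on the table under the middle hook's bend; x to the back, y to the left. Inside 240 mm wide, front at x = -80, back slats at x = +50; roof underside 285 mm up; a 6 mm dark board hangs from the roof's front edge down to 215 mm, the height of the hooks, so tags must slant in under it.
- hook0 (a point): The left (+y) brass hook in the cabinet: this point is its bend, on the bar's axis, 215 mm above the table and 80 mm behind the cabinet's front. From here a level 7 mm thick bar runs 50 mm back (+x) to the back slat, and the tip rises 22 mm above this point, leaning 6 mm to the front. Hooks are 70 mm apart. Axes as the cabinet's.
- hook1 (a point): The middle brass hook in the cabinet: this point is its bend, on the bar's axis, 215 mm above the table and 80 mm behind the cabinet's front. From here a level 7 mm thick bar runs 50 mm back (+x) to the back slat, and the tip rises 22 mm above this point, leaning 6 mm to the front. Hooks are 70 mm apart. Axes as the cabinet's.
- hook2 (a point): The right (-y) brass hook in the cabinet: this point is its bend, on the bar's axis, 215 mm above the table and 80 mm behind the cabinet's front. From here a level 7 mm thick bar runs 50 mm back (+x) to the back slat, and the tip rises 22 mm above this point, leaning 6 mm to the front. Hooks are 70 mm apart. Axes as the cabinet's.
- marker_a: Round yellow highlighter, loose, standing upright on the table, 22 mm across, 100 mm tall, 30 g. Origin: centre of its foot; z along it. May be absent.
- marker_b: Round green highlighter, loose, standing upright on the table, 22 mm across, 100 mm tall, 30 g. Origin: centre of its foot; z along it. May be absent.
- marker_c: Round orange highlighter, loose, standing upright on the table, 22 mm across, 100 mm tall, 30 g. Origin: centre of its foot; z along it. May be absent.
- marker_d: Round blue highlighter, loose, standing upright on the table, 22 mm across, 100 mm tall, 30 g. Origin: centre of its foot; z along it. May be absent.
- pen_holder: Fixed dark wooden pen holder block 190 x 50 x 55 mm with four holes in a row along its x, 45 mm apart. Origin: centre of its underside.
- pen_holder_hole0 (a point): Centre of the mouth of a hole in the pen holder, 55 mm above the table; the hole is 26 mm across, 45 mm deep, its floor closed.
- pen_holder_hole1 (a point): Centre of the mouth of a hole in the pen holder, 55 mm above the table; the hole is 26 mm across, 45 mm deep, its floor closed.
- pen_holder_hole2 (a point): Centre of the mouth of a hole in the pen holder, 55 mm above the table; the hole is 26 mm across, 45 mm deep, its floor closed.
- pen_holder_hole3 (a point): Centre of the mouth of a hole in the pen holder, 55 mm above the table; the hole is 26 mm across, 45 mm deep, its floor closed.
- phone_case: Dark rubbery phone case 150 x 74 x 11 mm lying down, a loose bystander to be left alone. Origin: centre of its underside.
- power_bank: Black power bank 130 x 66 x 18 mm lying flat, a loose bystander to be left alone. Origin: centre of its underside.
- paperweight: Green glass paperweight, 68 mm across, 46 mm tall, a loose bystander to be left alone. Origin: centre of its underside.
- tea_mug: Blue mug, 76 mm across, 90 mm tall, a loose bystander to be left alone. Origin: centre of its underside.
- lotion: Lotion bottle, 52 mm across, 130 mm tall, a loose bystander to be left alone. Origin: centre of its underside.
Not all that is in view belongs to the job. Of the things that look like the marker_a, take the one that is farthest from the robot's base at the start.

How it is judged:
By the outcome, as a careful person would: the job done as asked, in the order asked, and still so for the second after the job is handed in, with the robot touching nothing.
Of tag_a, tag_b, tag_c only 2 to 3 are there at a start; the rules pass over those that are not, and their reading is None.
Of marker_a, marker_b, marker_c, marker_d only 3 to 4 are there at a start; the rules pass over those that are not, and their reading is None.
At some moment in a run one of tag_a, tag_b, tag_c may be knocked a few centimetres aside while the robot is not near it.
It also fails if it takes over 210 s, if anything falls off the work surface, if the arm or the gripper's body presses on something with over 40 N, if the wrist force passes 120 N, or if a joint passes its speed limit or range.

ROBOT

A 6-joint arm with a two-finger parallel gripper is mounted at the origin on the work surface. World frame = base frame: x ahead of the robot, y to its left, z up, the work surface at z = 0. Lengths are in m, angles in degrees, forces in N, time in s.
With the tool pointing down it reaches from about 0.25 to 0.775 m from the base axis. Payload 8.9 kg.
Tool frame: the origin (TCP) lies midway between the tips of the shut fingers; the grasp point (between the pads) lies 19 mm behind it; z points along the fingers, y is the line along which they close (so a half turn about z gives the same grasp; the last joint's range is limited). The gripper opens to 85 mm and grips with 20 to 120 N. Pads are 22 mm wide; open, the fingers measure 114 mm over their backs; the gripper's body (76 mm by 85 mm) begins 54 mm behind the grasp point. The pads swing forward as they close: fully open they stand 13 mm farther back than shut.
Start: joints at [55.961, 16.656, -8.789, 64.555, 0, 82.019], TCP at [0.231, 0.472, 0.231] pointing down, gripper open.
Joint ranges: [-144.48, 144.48], [-52.06, 99.96], [-74.48, 78.29], [-112.23, 115.85], [-86.99, 84.42], [-180, 180]. Speed limits (degrees/s): [127.2, 127.2, 159.86, 180, 180, 180].

INTERFACE

Orientations are given as [roll, pitch, yaw] about the fixed x, y, z axes, in that order (R = Rz(yaw) Ry(pitch) Rx(roll)).
In Python, from rig import arm gives the robot as it stands. Calls block until the motion is done:
- arm.goto(position, orientation): joint-space move of the TCP to a pose.
- arm.move_l(position, velocity=0.15, frame=None): straight line of the TCP; frame=None keeps the orientation; velocity is the mean speed in m/s.
- arm.goto_joints(angles): joint-space move.
- arm.set_gripper(opening, effort=None): opening from 0.0 (shut) to 1.0 (fully open); effort is the grip in N (None keeps the last); returns when the fingers have stopped.
- arm.dwell(seconds).
- arm.inverse_kinematics(position, orientation): joint angles nearest the present ones, or None.
- arm.state(): the state.
- arm.camera(name): name is "scene" or "top" or "wrist"; returns the picture (420x560x3 uint8, red, green, blue); there is no depth.
- arm.get_calibration(name): a dict with "camera_matrix" (3x3 intrinsics, pixels), "view" (4x4, takes a point from world to camera coordinates); the wrist camera has in their place "tool_from_camera" (4x4, takes a point from camera to tool coordinates, whose origin is the TCP and whose axes are the flange's). Camera axes: x right, y down, z forward; pixel columns grow to the right and rows downward; lengths in m; the calibration is good to about 2 mm. A picture is of the moment at which its call begins: read the wrist's pose just before it. get_calibration takes no time and is no camera call.
A pose or a line that the arm cannot do raises arm.PlanningError and nothing moves.
- arm.finish_job(): hands the job in; it is judged then, once.
The state is a dict: "t": time; "joint_positions": joint angles; "joint_velocities": joint speeds; "joint_torque": joint torques, N m; "ee_pos": TCP position; "ee_rot": TCP orientation; "contact_force": force on the tool from outside, world axes, zero at the start; "torque": the same for the moment, N m; "opening": opening from 0.0 (shut) to 1.0 (fully open); "finger_force": force on a finger pad.
Only numpy, scipy, OpenCV 4.12 (cv2) and the standard library are available. Lean on these libraries where they do the work, as an engineer would, in place of code of your own. Each camera call takes 0.05 s, during which the arm holds its last target. There are 200 camera calls.

## Working session

There is one attempt and no reset: what is moved stays moved. The work goes in short steps, each a Python script; the robot and the scene stay as the last script left them, time stands still between calls to the robot, and variables do not carry over. Pictures are saved under pics/ and viewed, at most 14 in all, crops included, and the job is handed in when it is done.

```bash
ls; mkdir -p pics
python3 - <<'E'
from rig import arm
import cv2,numpy as np
for n in ["scene","top"]:
    im=arm.camera(n); cv2.imwrite(f"pics/{n}0.png",im[:,:,::-1])
    c=arm.get_calibration(n); print(n,np.round(c["camera_matrix"],1).tolist(),np.round(c["view"],4).tolist())
c=arm.get_calibration("wrist");print({k:np.round(v,4).tolist() for k,v in c.items()})
print(arm.state())
E
```

```text
pics
scene [[437.7, 0.0, 272.0], [0.0, 437.7, 205.5], [0.0, 0.0, 1.0]] [[0.7618, 0.6477, -0.0151, -0.4119], [0.4106, -0.5007, -0.762, -0.076], [-0.5011, 0.5743, -0.6474, 1.5093], [0.0, 0.0, 0.0, 1.0]]
top [[513.4, 0.0, 277.1], [0.0, 513.4, 208.3], [0.0, 0.0, 1.0]] [[-0.0189, -0.9998, 0.0023, 0.0476], [-0.9903, 0.0185, -0.1376, 0.5341], [0.1376, -0.0049, -0.9905, 1.5218], [0.0, 0.0, 0.0, 1.0]]
{'camera_matrix': [[318.9078, 0.0, 280.4147], [0.0, 318.9078, 208.0272], [0.0, 0.0, 1.0]], 'tool_from_camera': [[-0.0001, -0.9585, -0.2852, 0.0725], [1.0, -0.0, -0.0004, -0.0008], [0.0004, -0.2852, 0.9585, -0.1419], [0.0, 0.0, 0.0, 1.0]]}
{'t': 0.1, 'joint_positions': array([ 5.59600921e+01,  1.66854342e+01, -8.82470905e+00,  6.45568655e+01,
        8.39355627e-04,  8.20185113e+01]), 'joint_velocities': array([-0.07344822, -0.15423162,  0.02212703, -0.00950846, -0.0282922 ,
       -0.01772412]), 'joint_torque': array([ 2.74834507e-03, -5.37978888e+01,  3.31918466e+01,  9.37660981e-03,
       -2.44974575e-05,  3.99434350e-05]), 'ee_pos': array([0.23039985, 0.47130963, 0.23080543]), 'ee_rot': array([-1.79933757e+02, -1.01355943e-02,  1.53941574e+02]), 'contact_force': array([-0.08384302, -0.19226361, -0.23440067]), 'torque': array([0.02059998, 0.00683822, 0.09890081]), 'finger_force': 0.0, 'opening': 0.9994052408385908}
```

View pics/scene0.png

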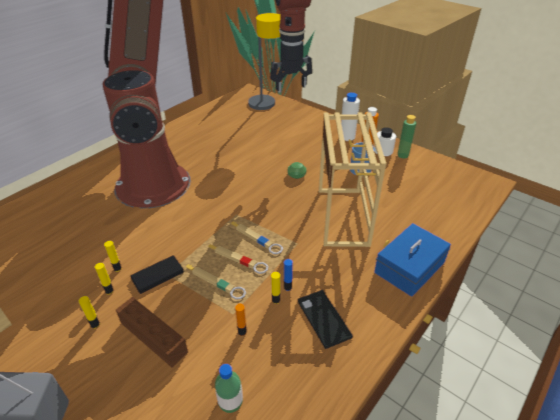

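View pics/top0.png

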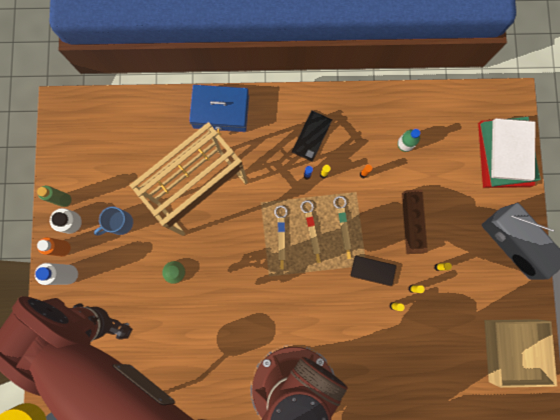

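The scene shows tags a, b and c (red, blue, green) on a cork mat, with their rings at about (307,207), (280,212) and (340,202) in the top view. Blue, yellow and orange markers stand at (308,172), (325,170) and (365,171). There are three yellow lookalikes nearer the base and no green marker. The pen holder is at (414,222). The cabinet is at (187,175) and its front seems to face lower right.

```bash
cat > h.py <<'E'
import numpy as np, cv2
from rig import arm
from scipy.spatial.transform import Rotation as Ro
def cam(name,st=None):
    c=arm.get_calibration(name); K=np.array(c["camera_matrix"])
    if name!="wrist": T=np.linalg.inv(np.array(c["view"]))
    else:
        st=st or arm.state(); A=np.eye(4); A[:3,:3]=Ro.from_euler('xyz',st["ee_rot"],degrees=True).as_matrix(); A[:3,3]=st["ee_pos"]
        T=A@np.array(c["tool_from_camera"])
    return K,T
def ray(KT,p):
    K,T=KT; d=T[:3,:3]@np.linalg.solve(K,[p[0],p[1],1.]); return T[:3,3],d/np.linalg.norm(d)
def onz(KT,p,z):
    o,d=ray(KT,p); return o+d*(z-o[2])/d[2]
def proj(KT,P):
    K,T=KT; q=np.linalg.inv(T)@np.append(P,1); q=K@q[:3]; return q[:2]/q[2]
def cross(rays):  # least-squares point nearest several rays
    A=sum(np.eye(3)-np.outer(d,d) for o,d in rays); b=sum((np.eye(3)-np.outer(d,d))@o for o,d in rays)
    return np.linalg.solve(A,b)
def snap(fn,name="wrist"):
    st=arm.state(); im=arm.camera(name); cv2.imwrite(f"pics/{fn}.png",im[:,:,::-1]); KT=cam(name,st)
    np.savez(f"pics/{fn}.npz",K=KT[0],T=KT[1]); return im,KT
def load(fn):
    f=np.load(f"pics/{fn}.npz"); return cv2.imread(f"pics/{fn}.png")[:,:,::-1],(f["K"],f["T"])
E
python3 - <<'E'
from h import *
a=cv2.imread("pics/top0.png")[110:240,110:260]; b=cv2.imread("pics/scene0.png")[95:255,300:400]
a=cv2.resize(a,None,fx=3,fy=3,interpolation=2); b=cv2.resize(b,None,fx=3,fy=3,interpolation=2)[:480]
H=max(a.shape[0],b.shape[0]); p=lambda i:np.pad(i,((0,H-i.shape[0]),(0,0),(0,0)))
cv2.imwrite("pics/crop1.png",np.hstack([p(a),p(b)])); 
KT=cam("top")
for n,p in dict(ra=(307,207),rb=(280,212),rc=(340,202),ka=(318,262),kb=(281,270),kc=(350,257),mb=(308,177),my=(325,175),mo=(364,175),h0=(413,195),h1=(415,250)).items(): print(n,onz(KT,p,.01).round(3))
# look down on the tags: camera axis hits plane below
R=Ro.from_euler('xyz',[180,0,0],degrees=True)
for pos in [(.42,-.03,.28)]:
    for yaw in (0,90,180,-90): print(yaw,arm.inverse_kinematics(pos,[180,0,yaw]))
E
```

```text
ra [ 0.541 -0.055  0.01 ]
rb [0.527 0.029 0.01 ]
rc [ 0.555 -0.158  0.01 ]
ka [ 0.371 -0.084  0.01 ]
kb [0.349 0.029 0.01 ]
kc [ 0.385 -0.182  0.01 ]
mb [ 0.635 -0.061  0.01 ]
my [ 0.641 -0.114  0.01 ]
mo [ 0.638 -0.236  0.01 ]
h0 [ 0.572 -0.385  0.01 ]
h1 [ 0.402 -0.382  0.01 ]
0 [-14.05549006   3.77905566 -17.35491081  68.86603353   0.
 165.94450994]
90 [-14.05549006   3.77905566 -17.35491081  68.86603353   0.
  75.94450994]
180 [-14.05549006   3.77905566 -17.35491081  68.86603353   0.
 -14.05549006]
-90 [ -14.05549006    3.77905566  -17.35491081   68.86603353    0.
 -104.05549006]
```

View pics/crop1.png

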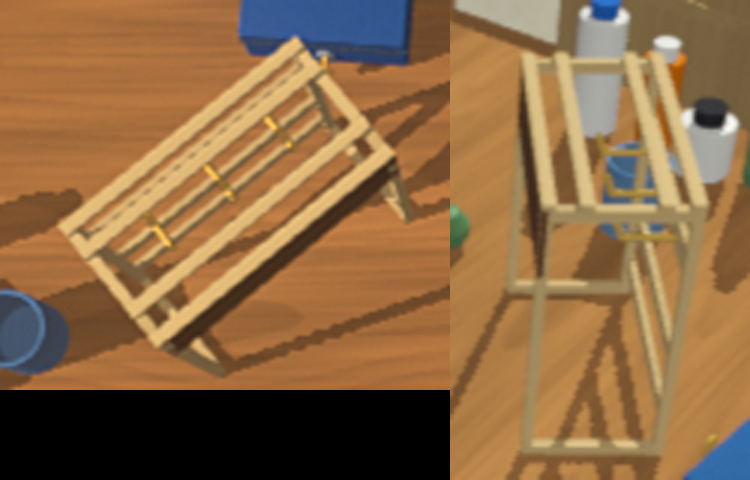

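In the crop, the dark front board is on the lower-right side of the roof. The brass hook tips show at crop (170,243), (232,197) and (290,150), which are hooks 0, 1 and 2. I'll triangulate the cabinet coarsely, then look at the tags and hooks with the wrist camera.

```bash
cat >> h.py <<'E'
def camgoto(campos,z,down,go=True):  # put the wrist camera at campos looking along z, image-down along down
    z=np.array(z,float)/np.linalg.norm(z); y=np.array(down,float); y-=z*(y@z); y/=np.linalg.norm(y); x=np.cross(y,z)
    C=np.eye(4); C[:3,:3]=np.c_[x,y,z]; C[:3,3]=campos
    Tt=C@np.linalg.inv(np.array(arm.get_calibration("wrist")["tool_from_camera"]))
    e=Ro.from_matrix(Tt[:3,:3]).as_euler('xyz',degrees=True); 
    if go: arm.goto(Tt[:3,3],e)
    return Tt[:3,3],e,arm.inverse_kinematics(Tt[:3,3],e)
E
python3 - <<'E'
from h import *
KT,KS=cam("top"),cam("scene")
tp=[(166.7,191),(187.3,175.3),(206.7,159.7)]
P=np.array([onz(KT,p,.232) for p in tp]); print(P.round(3))
Q=[cross([ray(KT,a),ray(KS,b)]) for a,b in zip(tp,[(351,141.7),(352.7,155),(352.3,167)])]; print(np.round(Q,3))
v=P[0]-P[2]; psi=np.degrees(np.arctan2(v[1],v[0]))-90; print("psi hooks",psi)
e=[onz(KT,(110+x/3,110+y/3),.29) for x,y in [(160,345),(395,158)]]; w=e[0]-e[1]; print("psi roof",np.degrees(np.arctan2(w[1],w[0]))-90,np.linalg.norm(w))
psi=np.radians(psi); cx=np.array([np.cos(psi),np.sin(psi),0]); cy=np.array([-cx[1],cx[0],0])
O=P[1]+.004*cx; O[2]=0
for lat in (0,.05,-.05):
  for d in (.2,.25): print(lat,d,camgoto(O-d*cx+lat*cy+[0,0,.17],cx+[0,0,.15],[0,0,-1.],go=False)[2],camgoto(O-d*cx+lat*cy+[0,0,.17],cx+[0,0,.15],[0,0,1.],go=False)[2])
arm.goto([.44,-.07,.2],[180,0,180]); snap("tags1")
print(arm.state()["t"])
E
```

```text
[[0.56  0.332 0.232]
 [0.601 0.277 0.232]
 [0.643 0.225 0.232]]
[[0.562 0.333 0.227]
 [0.603 0.278 0.227]
 [0.64  0.223 0.234]]
psi hooks 38.04711189126928
psi roof 38.280749334013905 0.25390009275864417
0 0.2 None None
0 0.25 None None
0.05 0.2 None None
0.05 0.25 None None
-0.05 0.2 None None
-0.05 0.25 None None
2.2417
```

View pics/tags1.png

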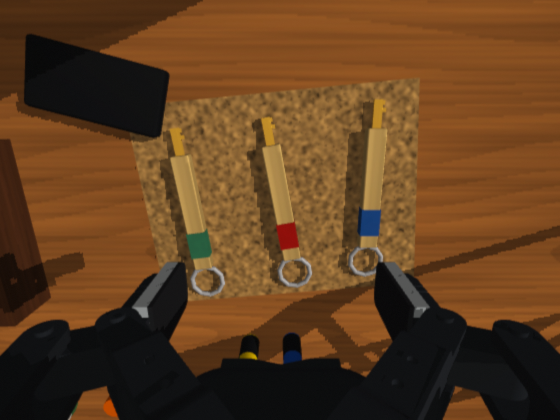

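The wrist view shows the three tags with rings at (295,271) red, (366,261) blue and (208,281) green, and key tips at (266,120), (379,100) and (176,129). The two cameras agree on the hooks to about 3 mm, with the cabinet yaw at about 38°. Next I'll check which insertion poses the arm can reach.

```bash
cat >> h.py <<'E'
PSI=38.1; H=np.array([[.561,.3325,0],[.6015,.2775,0],[.6425,.2235,0]])  # tip xy (tip is 5 mm in front of bend)
cx=np.array([np.cos(np.radians(PSI)),np.sin(np.radians(PSI)),0]); cy=np.array([-cx[1],cx[0],0]); ez=np.array([0,0,1.])
m=H.mean(0)+.004*cx; BEND=np.array([m+k*.07*cy for k in (1,0,-1)])
def toolpose(ring,psi,a,g,flip=1,tilt=0,h=-.004):
    """TCP pose holding the tag with its ring centre at ring, slant a, grasped g behind ring; h = TCP above the bar's mid thickness"""
    Rt=Ro.from_euler('ZY',[psi,-a],degrees=True).as_matrix()
    Rg=Rt@np.diag([-1,1,-1.] if flip>0 else [1,-1,-1.])@Ro.from_euler('y',tilt*flip,degrees=True).as_matrix()
    return np.array(ring)+Rt@[-g,0,h],Ro.from_matrix(Rg).as_euler('xyz',degrees=True)
E
python3 - <<'E'
from h import *
im,KT=load("tags1"); hsv=cv2.cvtColor(im,cv2.COLOR_RGB2HSV)
rng=dict(a=[(0,150,60),(8,255,255)],b=[(105,150,60),(125,255,255)],c=[(60,80,40),(90,255,200)])
pix=dict(a=((295,271),(266,120)),b=((366,261),(379,100)),c=((208,281),(176,129)))
for n,(r,k) in pix.items():
    mk=cv2.inRange(hsv,*rng[n]); mk[:190]=0;mk[260:]=0; M=cv2.moments(mk,True); bc=(M['m10']/M['m00'],M['m01']/M['m00'])
    R=onz(KT,r,.009);K=onz(KT,k,.009);B=onz(KT,bc,.016); d=R-K; y=np.degrees(np.arctan2(d[1],d[0])); u=d/np.linalg.norm(d)
    print(n,"ring",R.round(4),"yaw",round(y,1),"len",np.linalg.norm(d).round(4),"band",M['m00'],bc,((R-B)@u).round(4),"off",np.cross(u,B-R)[2].round(4))
print("bend",BEND.round(4).tolist())
for flip in (1,-1):
  for a in (30,45,60):
    for tilt in (-20,0,20):
      s=""
      for k in range(3):
        for dx,z in ((-.14,.13),(0,.242),(0,.208)):
          q=arm.inverse_kinematics(*toolpose(BEND[k]+dx*cx+z*ez,PSI,a,.118,flip,tilt)); s+="." if q is None else "X"
        s+=" "
      print(flip,a,tilt,s)
E
```

```text
a ring [ 0.5423 -0.0535  0.009 ] yaw 10.6 len 0.1713 band 484.0 (287.1404958677686, 235.6694214876033) 0.0475 off -0.0008
b ring [0.5296 0.0277 0.009 ] yaw 0.2 len 0.1748 band 450.0 (369.3888888888889, 222.36666666666667) 0.0492 off -0.0018
c ring [ 0.5554 -0.155   0.009 ] yaw 7.1 len 0.1739 band 495.0 (198.8080808080808, 244.86464646464646) 0.0489 off 0.0005
bend [[0.5616, 0.3354, 0.0], [0.6048, 0.2803, 0.0], [0.648, 0.2252, 0.0]]
1 30 -20 .XX .XX XXX 
1 30 0 XXX XXX XXX 
1 30 20 XXX XXX XXX 
1 45 -20 ... ... .XX 
1 45 0 .XX .XX XXX 
1 45 20 XXX XXX XXX 
1 60 -20 ... ... ... 
1 60 0 .X. .XX .XX 
1 60 20 .XX XXX XXX 
-1 30 -20 .XX .XX XXX 
-1 30 0 XXX XXX XXX 
-1 30 20 XXX XXX XXX 
-1 45 -20 ... ... .XX 
-1 45 0 .XX .XX XXX 
-1 45 20 XXX XXX XXX 
-1 60 -20 ... ... ... 
-1 60 0 .X. .XX .XX 
-1 60 20 .XX XXX XXX
```

```bash
cat >> h.py <<'E'
G=.128; A=38
TAG=dict(a=([.5423,-.0535,.009],10.6),b=([.5296,.0277,.009],.2),c=([.5554,-.155,.009],7.1))
def pr(s):
    st=arm.state(); print(s,"t%.1f"%st["t"],"F",st["contact_force"].round(1),"op%.3f ff%.0f"%(st["opening"],st["finger_force"]),st["ee_pos"].round(3))
def hp(k,x,z,a=A,y=0): return toolpose(BEND[k]+x*cx+y*cy+z*ez,PSI,a,G)
def ml(pose,v=.12): arm.move_l(pose[0],v,pose[1])
def pick(n):
    ring,yaw=TAG[n]; p,e=toolpose(ring,yaw,0,G,h=-.005)
    arm.set_gripper(.5); arm.goto(p+[0,0,.06],e); arm.move_l(p,.06); pr("down"); arm.set_gripper(0,60); pr("grip"); arm.move_l(p+[0,0,.16],.15); pr("lift")
def hang1(k):
    p,e=hp(k,-.17,.14); arm.goto(p,e)
    ml(hp(k,-.10,.165)); ml(hp(k,-.035,.232)); pr("in"); ml(hp(k,-.004,.240),.05); pr("over")
E
python3 - <<'E'
from h import *
for k in range(3): print([arm.inverse_kinematics(*hp(k,x,z,a)) is not None for x,z,a in ((-.17,.14,A),(-.1,.165,A),(-.035,.232,A),(-.004,.24,A),(-.004,.212,A),(-.002,.21,45),(0,.208,50),(0,.208,55),(0,.207,60))])
pick("b"); hang1(0)
snap("s1","scene"); snap("t1","top"); snap("w1")
a=cv2.imread("pics/s1.png")[95:255,280:400]; b=cv2.imread("pics/t1.png")[130:230,110:260]
c=cv2.imread("pics/w1.png")
f=lambda i:cv2.resize(i,(400,int(400*i.shape[0]/i.shape[1])),interpolation=2)
a=f(a);b=np.vstack([f(b),f(c)]); Hh=max(a.shape[0],b.shape[0]); p=lambda i:np.pad(i,((0,Hh-i.shape[0]),(0,0),(0,0)))
cv2.imwrite("pics/m1.png",np.hstack([p(a),p(b)])[:600])
E
```

```text
[False, True, True, True, True, True, True, True, False]
[False, True, True, True, True, True, True, True, True]
[True, True, True, True, True, True, True, True, True]
down t4.6 F [-0.3 -0.4 -0.7] op0.503 ff0 [0.402 0.027 0.004]
grip t4.9 F [-1.1  0.3  8. ] op0.213 ff59 [0.402 0.027 0.005]
lift t6.2 F [ 0.7 -0.4 -1. ] op0.214 ff59 [0.401 0.027 0.163]Traceback (most recent call last):
  File "<stdin>", line 3, in <module>
  File "h.py", line 50, in hang1
    p,e=hp(k,-.17,.14); arm.goto(p,e)
                        ~~~~~~~~^^^^^
rig.PlanningError: the arm cannot take that pose within its joint ranges
```

```bash
cat > mont.py <<'E'
from h import *
def mont(out,fs):
    f=lambda i:cv2.resize(i,(400,int(400*i.shape[0]/i.shape[1])),interpolation=2)
    a=cv2.imread(f"pics/s{fs}.png")[95:255,280:400]; b=cv2.imread(f"pics/t{fs}.png")[130:230,110:260]; c=cv2.imread(f"pics/w{fs}.png")
    a=f(a);b=np.vstack([f(b),f(c)]); Hh=max(a.shape[0],b.shape[0]); p=lambda i:np.pad(i,((0,Hh-i.shape[0]),(0,0),(0,0)))
    cv2.imwrite(f"pics/{out}.png",np.hstack([p(a),p(b)])[:600])
E
python3 - <<'E'
from mont import *
for k in (0,1):
  for a in (20,30,38):
    print(k,a,[(x,z) for x in (-.17,-.15,-.13,-.12,-.11) for z in (.1,.13,.16,.18) if arm.inverse_kinematics(*hp(k,x,z,a)) is not None])
E
```

```text
0 20 [(-0.17, 0.1), (-0.17, 0.13), (-0.17, 0.16), (-0.17, 0.18), (-0.15, 0.1), (-0.15, 0.13), (-0.15, 0.16), (-0.15, 0.18), (-0.13, 0.1), (-0.13, 0.13), (-0.13, 0.16), (-0.13, 0.18), (-0.12, 0.1), (-0.12, 0.13), (-0.12, 0.16), (-0.12, 0.18), (-0.11, 0.1), (-0.11, 0.13), (-0.11, 0.16), (-0.11, 0.18)]
0 30 [(-0.17, 0.13), (-0.17, 0.16), (-0.17, 0.18), (-0.15, 0.13), (-0.15, 0.16), (-0.15, 0.18), (-0.13, 0.1), (-0.13, 0.13), (-0.13, 0.16), (-0.13, 0.18), (-0.12, 0.1), (-0.12, 0.13), (-0.12, 0.16), (-0.12, 0.18), (-0.11, 0.1), (-0.11, 0.13), (-0.11, 0.16), (-0.11, 0.18)]
0 38 [(-0.13, 0.18), (-0.12, 0.18), (-0.11, 0.16), (-0.11, 0.18)]
1 20 [(-0.17, 0.1), (-0.17, 0.13), (-0.17, 0.16), (-0.17, 0.18), (-0.15, 0.1), (-0.15, 0.13), (-0.15, 0.16), (-0.15, 0.18), (-0.13, 0.1), (-0.13, 0.13), (-0.13, 0.16), (-0.13, 0.18), (-0.12, 0.1), (-0.12, 0.13), (-0.12, 0.16), (-0.12, 0.18), (-0.11, 0.1), (-0.11, 0.13), (-0.11, 0.16), (-0.11, 0.18)]
1 30 [(-0.17, 0.1), (-0.17, 0.13), (-0.17, 0.16), (-0.17, 0.18), (-0.15, 0.1), (-0.15, 0.13), (-0.15, 0.16), (-0.15, 0.18), (-0.13, 0.1), (-0.13, 0.13), (-0.13, 0.16), (-0.13, 0.18), (-0.12, 0.1), (-0.12, 0.13), (-0.12, 0.16), (-0.12, 0.18), (-0.11, 0.1), (-0.11, 0.13), (-0.11, 0.16), (-0.11, 0.18)]
1 38 [(-0.17, 0.16), (-0.17, 0.18), (-0.15, 0.13), (-0.15, 0.16), (-0.15, 0.18), (-0.13, 0.13), (-0.13, 0.16), (-0.13, 0.18), (-0.12, 0.1), (-0.12, 0.13), (-0.12, 0.16), (-0.12, 0.18), (-0.11, 0.1), (-0.11, 0.13), (-0.11, 0.16), (-0.11, 0.18)]
```

```bash
sed -i 's/p,e=hp(k,-.17,.14); arm.goto(p,e)/p,e=hp(k,-.17,.16,28); arm.goto(p,e)/; s/ml(hp(k,-.10,.165));/ml(hp(k,-.105,.165,35));/' h.py
python3 - <<'E'
from mont import *
hang1(0)
snap("s1","scene"); snap("t1","top"); snap("w1"); mont("m1",1)
E
```

```text
in t8.7 F [-0.7  0.8 -0.9] op0.215 ff59 [0.456 0.253 0.149]
over t9.4 F [ 0.  -0.2 -0.3] op0.214 ff59 [0.481 0.272 0.158]
```

View pics/m1.png

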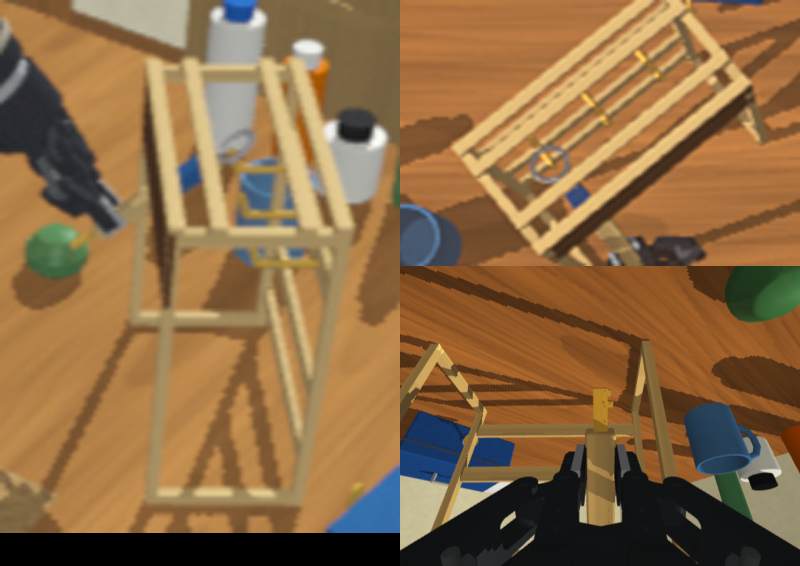

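The top view shows the blue tag's ring, at about montage (549,162), encircling the hook0 tip, and the gripper is clear of the board. I'll lower it, steepen the slant and release.

```bash
cat >> h.py <<'E'
def hang2(k,a2=54):
    ml(hp(k,-.004,.213),.04); pr("low")
    P=np.array([-.004,.213])+.0175*np.array([np.cos(np.radians(A)),np.sin(np.radians(A))])
    q=P-.0175*np.array([np.cos(np.radians(a2)),np.sin(np.radians(a2))]); ml(hp(k,q[0],q[1]-.002,a2),.05); pr("steep")
    arm.set_gripper(.45); arm.dwell(.8)
    p,e=hp(k,q[0],q[1],a2); R=Ro.from_euler('xyz',e,degrees=True).as_matrix()
    arm.move_l(p-.04*R[:,2],.1); pr("free")
E
python3 - <<'E'
from mont import *
hang2(0)
arm.goto([.40,-.03,.22],[180,0,180]); snap("s2","scene"); snap("t2","top"); snap("w2"); mont("m2",2)
E
```

```text
low t10.4 F [-0.8 -0.4 -0.9] op0.212 ff59 [0.481 0.272 0.131]
steep t11.4 F [-0.4 -0.  -1.1] op0.211 ff59 [0.505 0.291 0.102]Traceback (most recent call last):
  File "<stdin>", line 2, in <module>
  File "h.py", line 58, in hang2
    arm.move_l(p-.04*R[:,2],.1); pr("free")
    ~~~~~~~~~~^^^^^^^^^^^^^^^^^
rig.PlanningError: the arm cannot follow that straight line within its joint ranges
```

```bash
python3 - <<'E'
s=open("h.py").read(); i=s.index("    p,e=hp(k,q[0],q[1],a2)"); s=s[:i]+'''    ml(hp(k,-.03,.21,40)); ml(hp(k,-.1,.21,25),.2); pr("free")
'''
open("h.py","w").write(s)
E
python3 - <<'E'
from mont import *
k=0; ml(hp(k,-.03,.21,40)); ml(hp(k,-.1,.21,25),.2); pr("free")
arm.goto([.40,-.03,.22],[180,0,180]); snap("s2","scene"); snap("t2","top"); snap("w2"); mont("m2",2)
E
```

```text
free t14.1 F [-0.1 -0.2 -0.1] op0.444 ff0 [0.393 0.203 0.152]
```

View pics/m2.png

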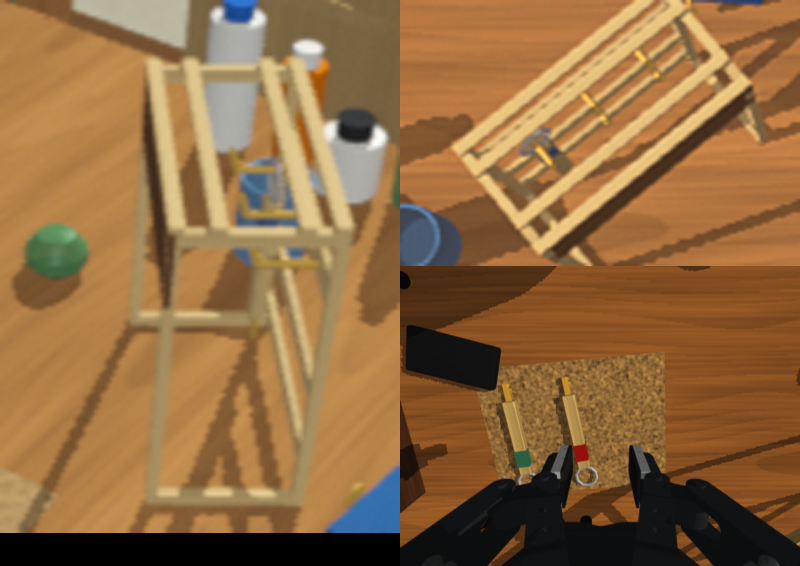

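The blue tag hangs on hook0. I'll check that the red and green tags haven't moved, then continue with red.

```bash
cat >> h.py <<'E'
RNG=dict(a=[(0,150,60),(8,255,255)],b=[(105,150,60),(125,255,255)],c=[(60,80,40),(90,255,200)])
def band(n,imKT):
    "offset of the tag's band (x,y) from where TAG says"
    im,KT=imKT; ring,yaw=TAG[n]; u=np.array([np.cos(np.radians(yaw)),np.sin(np.radians(yaw)),0]); B=np.array(ring)-.0485*u; B[2]=.016
    px=proj(KT,B); mk=cv2.inRange(cv2.cvtColor(im,cv2.COLOR_RGB2HSV),*RNG[n]); w=np.zeros_like(mk); cv2.circle(w,tuple(int(v) for v in px),60,255,-1)
    M=cv2.moments(mk&w,True); return M['m00'],(onz(KT,(M['m10']/M['m00'],M['m01']/M['m00']),.016)-B)[:2].round(4)
E
python3 - <<'E'
from mont import *
w=load("w2"); d={n:band(n,w) for n in "ac"}; print(d)
if abs(d["a"][1]).max()<.005:
    pick("a"); hang1(1); snap("t3","top"); snap("s3","scene"); snap("w3"); mont("m3",3)
E
```

```text
{'a': (437.0, array([0.0007, 0.0004])), 'c': (435.0, array([-0.0009,  0.0013]))}
down t17.2 F [-0.1  0.1  0.7] op0.502 ff0 [ 0.417 -0.077  0.004]
grip t17.6 F [-2.   0.4  6.8] op0.211 ff59 [ 0.417 -0.077  0.005]
lift t18.8 F [-0.3 -0.2 -1.4] op0.214 ff59 [ 0.416 -0.077  0.163]
in t21.3 F [-0.9 -0.  -0.1] op0.212 ff59 [0.499 0.198 0.149]
over t22.1 F [ 1.   0.6 -0.3] op0.212 ff59 [0.524 0.217 0.158]
```

View pics/m3.png

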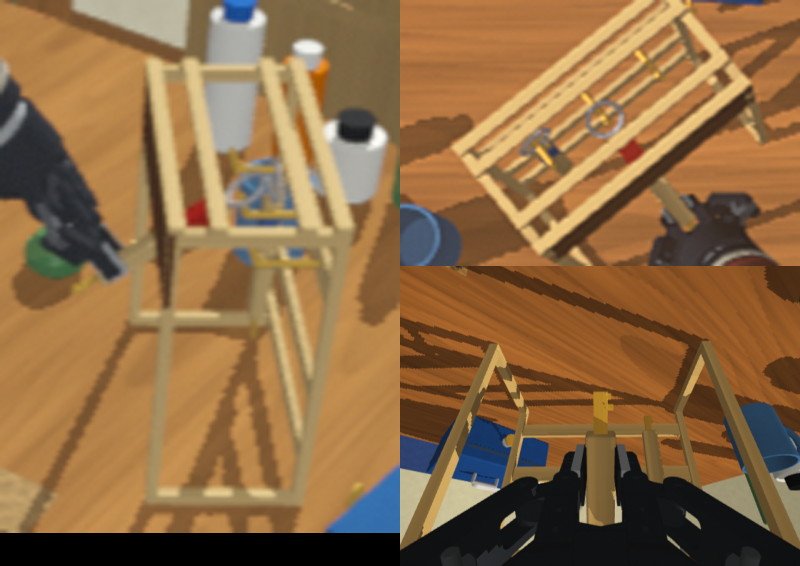

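The red ring, at montage (603,117), encircles the hook1 tip. I'll finish red, then do green the same way.

Run:
```python
from mont import *
hang2(1); arm.goto([.40,-.08,.22],[180,0,180]); d=band("c",snap("w4")); print(d)
if abs(d[1]).max()<.005:
    pick("c"); hang1(2); snap("t4","top"); snap("s4","scene"); mont("m4",4)
```

```text
low t23.1 F [ 0.1  0.2 -1. ] op0.213 ff59 [0.524 0.217 0.131]
steep t24.1 F [ 0.8  0.3 -0.3] op0.215 ff59 [0.548 0.236 0.102]
free t26.6 F [ 0.2  0.3 -0.5] op0.450 ff0 [0.436 0.148 0.151]
(95.0, array([-0.0096, -0.0041]))
```

View pics/w4.png

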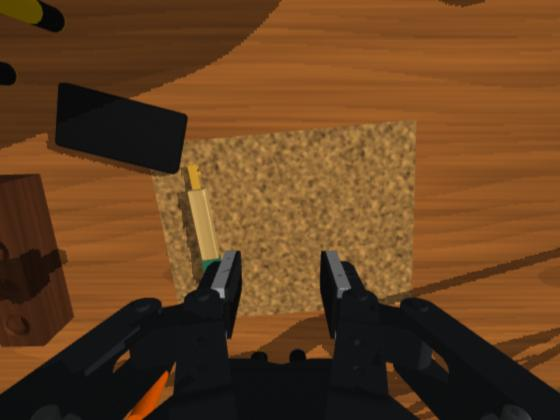

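The band is hidden behind a finger, so I'll check again from a clear spot. The key tip shows at (193,168).

Run:
```python
from mont import *
r,y=TAG["c"]; u=np.array([np.cos(np.radians(y)),np.sin(np.radians(y)),0]); print("key expected px",proj(load("w4")[1],np.array(r)-.174*u))
arm.goto([.38,-.16,.24],[180,0,187]); d=band("c",snap("w4")); print(d)
if abs(d[1]).max()<.005:
    pick("c"); hang1(2); snap("t4","top"); snap("s4","scene"); snap("w4"); mont("m4",4)
```

```text
key expected px [193.11746786 165.78642187]
(313.0, array([-0.0004, -0.0019]))
down t30.2 F [-0.6  1.1 -0.5] op0.500 ff0 [ 0.429 -0.171  0.004]
grip t30.6 F [-1.9  0.9  6.8] op0.214 ff59 [ 0.429 -0.171  0.005]
lift t31.8 F [-0.2 -0.3 -0.8] op0.211 ff59 [ 0.428 -0.171  0.163]
in t34.4 F [-0.1  0.2 -0.7] op0.211 ff59 [0.542 0.143 0.149]
over t35.2 F [ 0.5 -1.3 -1.8] op0.215 ff59 [0.567 0.162 0.158]
```

View pics/m4.png

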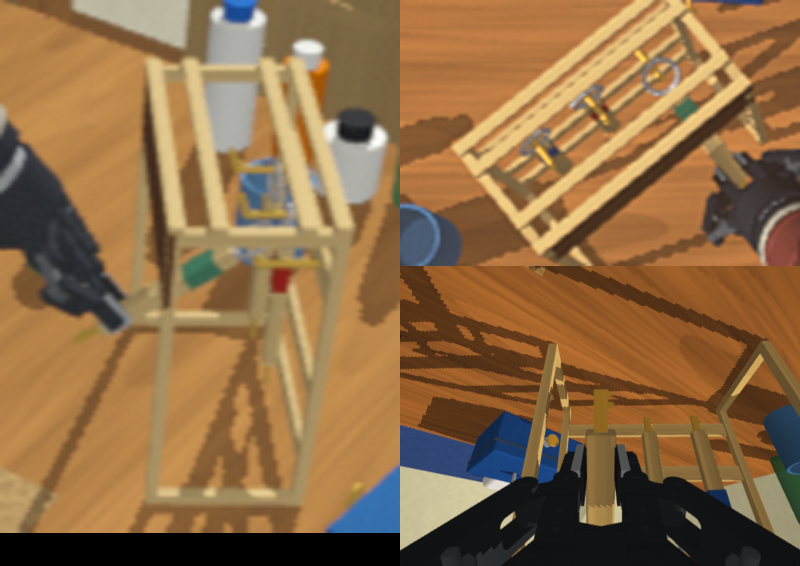

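The green ring encircles the hook2 tip, at montage (660,75). I'll lower and release, then look at the markers and the pen holder.

Run:
```python
from mont import *
hang2(2)
arm.goto([.42,-.25,.30],[180,0,180]); snap("s5","scene"); snap("t5","top"); snap("w5"); mont("m5",5); pr("")
```

```text
low t36.2 F [ 0.2  0.6 -0.8] op0.214 ff59 [0.568 0.162 0.131]
steep t37.2 F [-0.   0.2  0.4] op0.214 ff59 [0.591 0.18  0.102]
free t39.6 F [-0.4 -0.7 -0.3] op0.445 ff0 [0.48  0.093 0.151]
 t41.2 F [ 0.2 -0.8  1.5] op0.452 ff0 [ 0.42  -0.249  0.3  ]
```

View pics/m5.png

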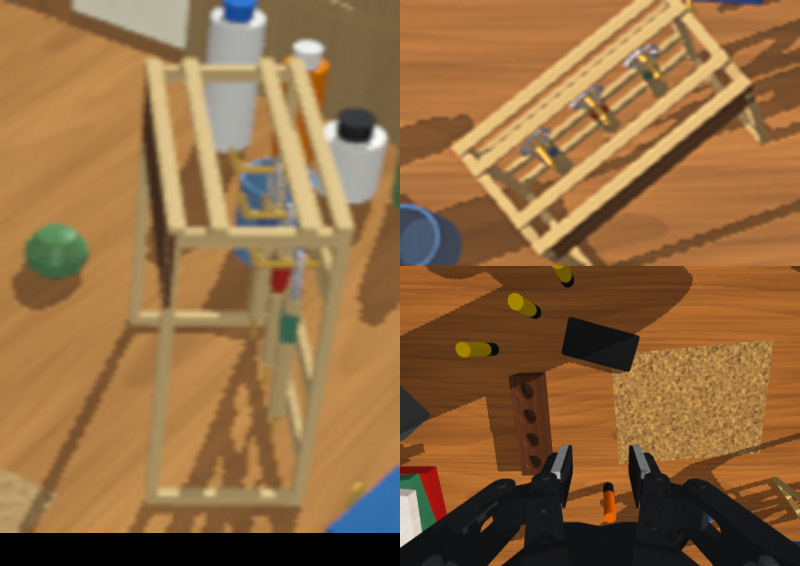

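View pics/w5.png

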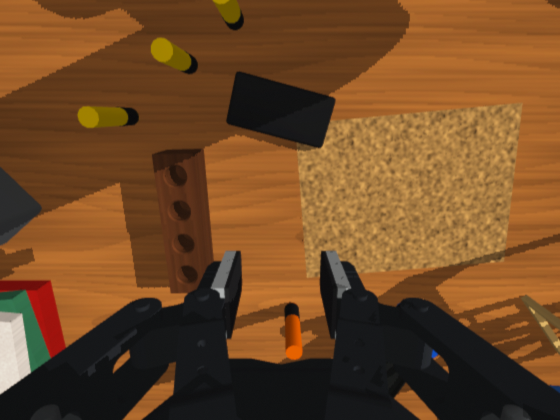

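All three tags hang, one per hook. In the wrist picture the holder's holes are at about (176,174), (180,210), (183,243) and (189,274). I'll take close straight-down views of the holder and the markers, all with the same camera heading so calibration bias cancels.

Run:
```python
from h import *
KT=load("w5")[1]
hs=np.array([onz(KT,p,.055) for p in ((176,174),(180,210),(183,243),(189,274))]); print(hs.round(4).tolist())
c=hs.mean(0)
for nm,p in dict(hold=(c[0],c[1],.30),or_=(.638,-.236,.34),yb=(.638,-.088,.34)).items():
    q=camgoto(p,[0,0,-1],[1,0,0],go=False); print(nm,q[0].round(3),q[2] is not None)
    if q[2] is not None: camgoto(p,[0,0,-1],[1,0,0]); snap(nm)
a=[cv2.imread(f"pics/{n}.png") for n in ("hold","or_","yb")]
import os
f=lambda i:cv2.resize(i,(400,300))
cv2.imwrite("pics/m6.png",np.vstack([np.hstack([f(a[0]),f(a[1])]),np.hstack([f(a[2]),f(a[2])*0])]))
```

```text
[[0.4187, -0.3777, 0.055], [0.4648, -0.3769, 0.055], [0.5098, -0.377, 0.055], [0.5548, -0.3727, 0.055]]
hold [ 0.516 -0.375  0.143] True
or_ [ 0.667 -0.235  0.183] True
yb [ 0.667 -0.087  0.183] True
```

View pics/m6.png

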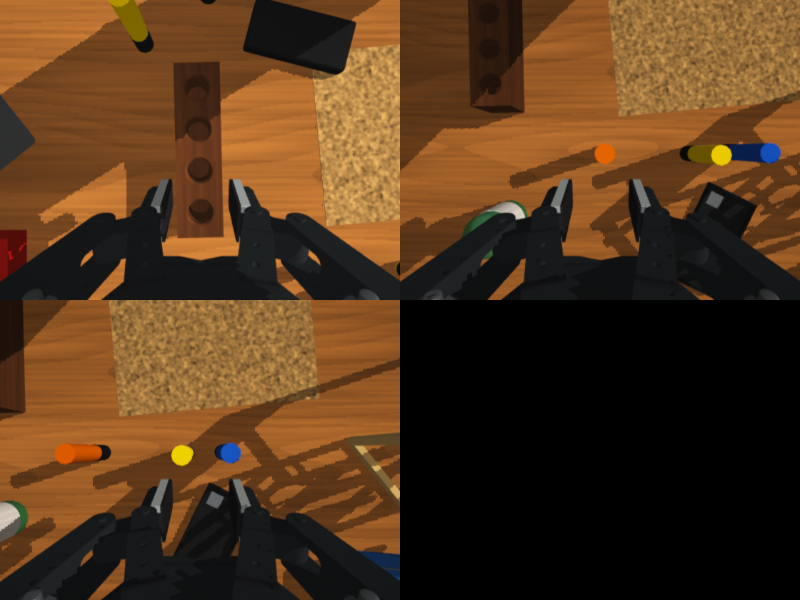

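In the three straight-down views, full-resolution pixels: orange disc at about (287,216) in the second view, yellow at (255,216) and blue at (323,215) in the third, holes in a column at about (274–281, 123–295) in the first. I'll refine these with circle detection.

Run:
```python
from h import *
def disc(fn,g):
    im,KT=load(fn); hsv=cv2.cvtColor(im,cv2.COLOR_RGB2HSV); x,y=g; h0=int(hsv[y,x,0]); v0=int(hsv[y,x,2])
    mk=cv2.inRange(hsv,(max(h0-6,0),120,int(v0*.8)),(h0+6,255,255)); w=mk*0; cv2.circle(w,g,25,255,-1)
    cs,_=cv2.findContours(mk&w,cv2.RETR_EXTERNAL,cv2.CHAIN_APPROX_NONE); c=max(cs,key=cv2.contourArea); e=cv2.fitEllipse(c); (cc,r)=cv2.minEnclosingCircle(c)
    print(fn,np.round(e[0],1),np.round(e[1],1),np.round(cc,1),round(r,1),onz(KT,e[0],.1).round(4))
disc("or_",(287,216));disc("yb",(255,216));disc("yb",(323,215))
im,KT=load("hold"); g=cv2.cvtColor(im,cv2.COLOR_RGB2GRAY); roi=g[95:320,240:320]; roi=cv2.resize(roi,None,fx=3,fy=3,interpolation=2)
roi=cv2.createCLAHE(4,(4,4)).apply(roi)
cs=cv2.HoughCircles(roi,cv2.HOUGH_GRADIENT,1,90,param1=80,param2=14,minRadius=44,maxRadius=58)
for c in sorted((cs[0] if cs is not None else []),key=lambda c:c[1]):
    p=c[:2]/3+[240,95]; print(np.round(p,1),c[2]/3,onz(KT,p,.055).round(4)); cv2.circle(roi,(int(c[0]),int(c[1])),int(c[2]),255,1)
cv2.imwrite("pics/holes.png",roi[:,:].T if 0 else roi[:600])
```

```text
or_ [286.5 211. ] [33.4 36.5] [286.8 207.9] 21.4 [ 0.6399 -0.2324  0.1   ]
yb [254.5 216.5] [27.6 29.3] [255.2 217. ] 15.5 [ 0.6441 -0.1082  0.1   ]
yb [322.5 213.9] [26.3 27.2] [322.6 214. ] 14.0 [ 0.6421 -0.0569  0.1   ]
[278.2 181.5] 17.300001 [ 0.467  -0.3776  0.055 ]
[280.2 239.2] 17.300001 [ 0.5115 -0.376   0.055 ]
[279.5 297.5] 19.133333 [ 0.5564 -0.3766  0.055 ]
```

View pics/holes.png

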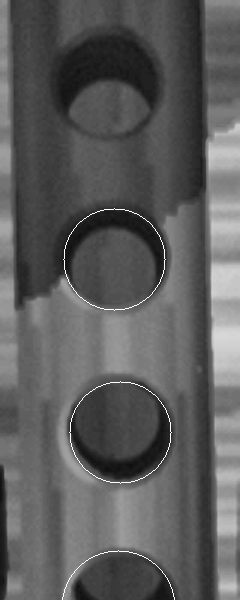

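```bash
cat >> h.py <<'E'
HOLE=[(.467,-.3776),(.5115,-.3768),(.5564,-.3762)]
E0=[180,0,180]
def marker(xy,hole):
    x,y=xy; arm.set_gripper(.42); arm.goto([x,y,.16],E0); arm.move_l([x,y,.056],.08); pr("at"); arm.set_gripper(0,35); pr("grip")
    arm.move_l([x,y,.18],.15); X,Y=hole; arm.goto([X,Y,.18],E0); arm.move_l([X,Y,.125],.1); pr("above")
    return down(X,Y)
def down(X,Y,z0=.115):
    z=z0
    while z>.0665:
        z=max(z-.006,.0665); arm.move_l([X,Y,z],.04); f=arm.state()["contact_force"]
        if abs(f).max()>6: pr("contact"); return z
    pr("bottom"); return None
def rel(X,Y):
    arm.set_gripper(.42); arm.move_l([X,Y,.19],.12)
E
python3 - <<'E'
from h import *
im,KT=load("or_"); hsv=cv2.cvtColor(im,cv2.COLOR_RGB2HSV)
for t in (.9,.95):
    mk=cv2.inRange(hsv,(5,150,int(t*hsv[216,287,2])),(20,255,255)); w=mk*0; cv2.circle(w,(287,216),22,255,-1); M=cv2.moments(mk&w,True); print(t,M['m00'],M['m10']/M['m00'],M['m01']/M['m00'],hsv[216,287])
b=(.6421,-.0569)
r=marker(b,HOLE[0]); print(r)
if r is None: rel(*HOLE[0])
E
```

```text
0.9 621.0 286.5925925925926 214.61030595813205 [ 13 255 227]
0.95 587.0 286.47018739352643 214.61328790459967 [ 13 255 227]
at t46.1 F [0.7 0.5 3.2] op0.419 ff1 [ 0.643 -0.057  0.057]
grip t46.4 F [-1.1  1.   6.4] op0.241 ff37 [ 0.643 -0.057  0.057]
above t49.4 F [ 0.7  0.2 -0.3] op0.244 ff34 [ 0.467 -0.378  0.125]
bottom t52.3 F [-0.4  1.5  5.1] op0.247 ff35 [ 0.467 -0.378  0.067]
None
```

Run:
```python
from h import *
for xy,h in (((.6441,-.1082),HOLE[1]),((.6426,-.2324),HOLE[2])):
    r=marker(xy,h); print(r)
    if r is not None: break
    rel(*h)
else:
    arm.goto([.30,-.10,.35],E0); snap("t7","top"); snap("s7","scene")
    a=cv2.imread("pics/t7.png")[100:320,110:470]; b=cv2.imread("pics/s7.png")[90:370,60:420]
    cv2.imwrite("pics/fin.png",np.vstack([cv2.resize(a,(465,284)),cv2.resize(b,(405,315))[:,:].copy() if 0 else np.pad(cv2.resize(b,(405,315)),((0,0),(0,60),(0,0)))])); pr("")
```

```text
at t56.7 F [0.8 0.  1. ] op0.424 ff0 [ 0.645 -0.108  0.057]
grip t57.0 F [-0.5  0.5  3.4] op0.248 ff34 [ 0.645 -0.108  0.057]
above t59.8 F [-1.1 -0.1 -0. ] op0.249 ff34 [ 0.512 -0.377  0.125]
bottom t62.7 F [-1.   0.2  2. ] op0.250 ff34 [ 0.512 -0.377  0.067]
None
at t66.6 F [ 0.4  0.4 -0.3] op0.422 ff0 [ 0.643 -0.233  0.057]
grip t66.9 F [ 0.  -0.3  3.9] op0.245 ff34 [ 0.643 -0.233  0.057]
above t69.3 F [-0.6  0.5  0.1] op0.245 ff34 [ 0.557 -0.376  0.125]
bottom t72.2 F [-0.4  0.8  3. ] op0.247 ff34 [ 0.556 -0.376  0.067]
None
 t75.3 F [-0.3 -0.1  0.7] op0.420 ff0 [ 0.301 -0.1    0.35 ]
```

View pics/fin.png

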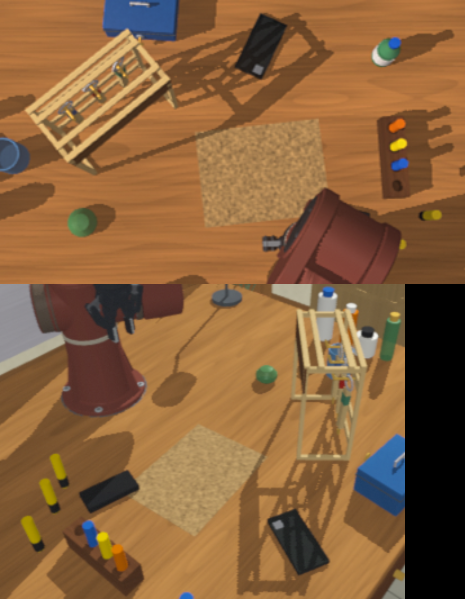

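The final picture shows all three tags hanging inside the cabinet and the orange, yellow and blue markers upright in their holes. The other belongings are undisturbed.

```bash
python3 -c "
from rig import arm; print(arm.finish_job())"
```

```text
the job is handed in; nothing more can be done
None
```

The job is handed in: all three key tags hang one to a hook, and the blue, yellow (the farthest one) and orange highlighters stand in their own holes; no green highlighter was seen, and the verdict was not shown.

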